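Press two tapered blanks head to tail in the screw press

ROBOT

A 6-joint arm with a two-finger parallel gripper is mounted at the origin on the work surface. World frame = base frame: x ahead of the robot, y to its left, z up, the work surface at z = 0. Lengths are in m, angles in rad, forces in N, time in s.
With the tool pointing down it reaches from about 0.375 to 0.975 m from the base axis. Payload 3.8 kg.
Tool frame: the origin (TCP) lies midway between the tips of the shut fingers; the grasp point (between the pads) lies 19 mm behind it; z points along the fingers, y is the line along which they close (so a half turn about z gives the same grasp; the last joint's range is limited). The gripper opens to 88 mm and grips with 3 to 60 N. Pads are 18 mm wide; open, the fingers measure 123 mm over their backs; the gripper's body (75 mm by 187 mm) begins 45 mm behind the grasp point.
Start: joints at [-0.037, 0.264, 1.604, -0, 1.274, -0.037], TCP at [0.675, -0, 0.239] pointing down, gripper open.
Joint ranges: [-2.63, 2.63], [-0.94, 2.18], [0.31, 2.57], [-1.31, 4.45], [0, 2.66], [-2.55, 2.55]. Speed limits (rad/s): [2.57, 2.57, 3.14, 3.14, 3.14, 3.14].

INTERFACE

Orientations are given as a rotation vector (axis times angle).
In Python, from cell import manip, inverse_kinematics, cams, order gives the robot as it stands. Calls block until the motion is done:
- manip.move_pose(position, orientation): joint-space move of the TCP to a pose.
- manip.move_linear(position, rate=0.15, rot=None): straight line of the TCP; rot=None keeps the orientation; rate is the mean speed in m/s.
- manip.set_joints(angles): joint-space move.
- manip.set_gripper(opening, force=None): finger opening in m; force is the grip in N (None keeps the last); returns when the fingers have stopped.
- manip.dwell(seconds).
- inverse_kinematics(position, orientation): joint angles nearest the present ones, or None.
- manip.state(): the state.
- cams.capture(name): name is "scene" or "side" or "wrist"; returns a dict with "image" (420x560x3 uint8, blue, green, red), "z_map" (420x560 float32, m along the optical axis (not along the pixel's ray), 0 where there is no reading), "intrinsics" (3x3 intrinsics, pixels), "k1" (the pictures are not rectified: a ray, as slopes to the right and down, at radius r is drawn at 1 + k1 r^2 times it, then the intrinsics apply), "position" and "orientation" of the camera in the world; the wrist camera has in their place "T_tool_cam" (4x4, takes a point from camera to tool coordinates, whose origin is the TCP and whose axes are the flange's). Camera axes: x right, y down, z forward; pixel columns grow to the right and rows downward; lengths in m; the calibration is good to about 2 mm. A picture is of the moment at which its call begins: read the wrist's pose just before it.
A pose or a line that the arm cannot do raises manip.IKError and nothing moves.
- order.close_job(): hands the job in; it is judged then, once.
The state is a dict: "clock": time; "joint_pos": joint angles; "joint_velocities": joint speeds; "tau": joint torques, N m; "tool_pos": TCP position; "tcp_rot": TCP orientation; "contact_force": force on the tool from outside, world axes, zero at the start; "moment": the same for the moment, N m; "gripper_width": finger opening in m; "grasp_force": force on a finger pad.
Only numpy, scipy, OpenCV 4.12 (cv2) and the standard library are available. Lean on these libraries where they do the work, as an engineer would, in place of code of your own. Each camera call takes 0.05 s, during which the arm holds its last target. There are 200 camera calls.

TASK

Lay the loose tapered beech blank squarely on top of the one waiting in the channel of the screw press, turned end for end (thin end over thick end), so that the pair is flat on top, and let go of it. Then slide the pair along the channel under the screw until both blanks are up against the end stop, and turn the press's bar clockwise until the screw stops tight on them. Leave the other things on the bench where they are.

Things in the scene. Friction and masses are not known exactly. Their poses are not given: they have to be found in the camera images.
- press_stop (a point): end stop of the green screw press, fixed to the bench: the centre of the stop's flat upright face, 40 mm above the bench. x is the feed direction (level, square to the face, pointing into it), z up. The stop is 75 mm wide, 15 mm thick and reaches from 15 to 65 mm above the bench
- channel (a point): start of the press's channel: on its centre line and the bed's top, 320 mm before the stop's face; x is the feed direction. The bed is a steel plate 120 mm wide, top 15 mm above the bench, from 20 mm before this point to behind the stop. Two guides, each 10 mm wide and 10 mm high, form the channel, 61 mm wide, from here to the stop. It is open above, as far as the bridge
- bridge (a point): middle of the bridge's top, on the screw axis, 122 mm above the bench and 55 mm before the stop's face. The bridge is 40 mm long in x (feed direction), 142 mm wide and 23 mm thick, on two posts 36 mm long in x and 106 mm apart (clear). The brass nut on top is 40 mm across, 12 mm high
- handle (a joint): turning angle of the press screw, rad; grows as it is turned clockwise seen from above, which drives the foot down 8 mm a turn. Starts between 0 and 2.5; comes to a hard stop, fully tight, at 9.42. Turns against a steady friction of about 0.15 N m and stays where it is left
- bar_mid (a point): middle of the press's level tommy bar, on the screw axis: a steel rod 12 mm thick with black ball ends 20 mm across, 120 mm long over the balls, through a hub 32 mm across that reaches 18 mm below and 16 mm above the bar. It lies 180 mm above the bench at handle = 0 and sinks with the screw, to 168 mm when tight
- bar_end (a point): centre of one ball end of the tommy bar, 50 mm from bar_mid (the other is opposite): the line from bar_mid to it gives the bar's direction
- foot: round steel foot under the screw, 44 mm across; the origin is the centre of its flat underside, which starts 5 to 9 mm above the top of the finished 58 mm pair in the channel. It is sprung: it gives up to 6 mm at 12 N/mm, and is pressed up about 3.5 mm when the screw is tight on the pair
- lower_mid (a point): tapered beech blank, lying loose in the press channel before the bridge: 160 mm long, 56 mm wide, flat underneath, its top sloping evenly from 36 mm thick at one end to 22 mm at the other; about 0.18 kg. This point is at its centre, 14.5 mm above its underside. x points along it to its thick end, the end away from the stop; z up
- lower_thick (a point): centre of the thick end face of that blank (80 mm along x from its centre, 18 mm above its underside)
- upper_mid (a point): a second blank, identical to the first, lying flat side down on the bench to the right of the press, at any angle. This point is at its centre, 14.5 mm above its underside; x points along it to its thick end, z up from its flat underside; its centre of mass lies about 6 mm from the centre towards the thick end
- upper_thick (a point): centre of the thick end face of the second blank (80 mm along x from its centre, 18 mm above its underside)
- offcut: plain, untapered beech offcut, 140 x 56 x 29 mm, lying flat; a bystander
- oilcan: copper oil can with a thin upright spout, 72 mm across, 150 mm high, standing; a bystander
- jar: glass jar with a steel lid, 68 mm across, 90 mm high, standing; a bystander
- tin: grey tin, 74 mm across, 85 mm high, standing; a bystander
- hammer: hammer lying on the bench near the robot; a bystander
- driver: screwdriver lying on the bench to the left of the press, nearer the robot; a bystander
- spanner: spanner lying on the bench to the left of the press, farther from the robot; a bystander
Mind the look-alikes: they are no part of the job. What is shaped like the part that bears upper_mid but black is not meant.

How it is judged:
On the way, in this order (a step that is already met when the one before it is completed fails the run):
1. the loose blank lies on the other, end for end, and has been let go (x of upper_mid in the frame of lower_mid between -0.012 and 0.012 m and y of upper_mid in the frame of lower_mid between -0.012 and 0.012 m and z of upper_mid in the frame of lower_mid between 0.024 and 0.034 m and x of upper_thick in the frame of lower_mid below -0.06 m and y of upper_thick in the frame of lower_mid between -0.018 and 0.018 m and contact force between the fingers and upper below 0.3 N), for 0.2 s.
2. both blanks are up against the end stop, still a pair (x of upper_mid in the frame of lower_mid between -0.012 and 0.012 m and y of upper_mid in the frame of lower_mid between -0.012 and 0.012 m and z of upper_mid in the frame of lower_mid between 0.024 and 0.034 m and x of upper_thick in the frame of lower_mid below -0.06 m and y of upper_thick in the frame of lower_mid between -0.018 and 0.018 m and x of each of lower_mid, upper_mid in the frame of press_stop above -0.086 m), for 0.1 s.
At the end, for the whole second after the job is handed in: The second blank lies on the first, end for end, centres within 12 mm and thick end within 18 mm of the centre line; both are within 6 mm of the end stop; the screw is within 0.17 rad of its hard stop and its foot presses on the upper blank with over 20 N (all of step 2 and value of joint handle above 9.25 rad and contact force between foot and upper above 20 N); the robot touches nothing.
It fails at once if the oil can, jar or tin is moved more than 40 mm (distance of any of oilcan, jar, tin from where it was at the start of the episode above 0.04 m).
It fails at once if the plain offcut is moved more than 40 mm (distance of offcut from where it was at the start of the episode above 0.04 m).
It fails at once if a tool (hammer, screwdriver or spanner) is moved more than 40 mm (distance of any of hammer, driver, spanner from where it was at the start of the episode above 0.04 m).
It also fails if it takes over 70 s, if anything falls off the work surface, if the arm or the gripper's body presses on something with over 40 N, if the wrist force passes 120 N, or if a joint passes its speed limit or range.

## Working session

There is one attempt and no reset: what is moved stays moved. The work goes in short steps, each a Python script; the robot and the scene stay as the last script left them, time stands still between calls to the robot, and variables do not carry over. Pictures are saved under pics/ and viewed, at most 10 in all, crops included, and the job is handed in when it is done.

```bash
ls && mkdir -p pics && cat > h.py <<'E'
import numpy as np, cv2
from scipy.spatial.transform import Rotation as R
from cell import manip, inverse_kinematics, cams, order
def campose(c, st=None):
    if "T_tool_cam" in c:
        T=np.eye(4);T[:3,:3]=R.from_rotvec(st["tcp_rot"]).as_matrix();T[:3,3]=st["tool_pos"]
        return T@c["T_tool_cam"]
    T=np.eye(4);o=np.array(c["orientation"]);T[:3,:3]=o if o.shape==(3,3) else R.from_rotvec(o).as_matrix();T[:3,3]=c["position"];return T
def slopes(c,uv):
    K=c["intrinsics"];d=(np.atleast_2d(uv).astype(float)-[K[0][2],K[1][2]])/[K[0][0],K[1][1]]
    s=d.copy()
    for _ in range(15): s=d/(1+c["k1"]*(s**2).sum(1,keepdims=True))
    return s
def onplane(c,T,uv,z):
    s=slopes(c,uv);r=np.c_[s,np.ones(len(s))]@T[:3,:3].T
    return T[:3,3]+r*((z-T[2,3])/r[:,2])[:,None]
def cloud(c,T):
    h,w=c["z_map"].shape;v,u=np.mgrid[:h,:w]
    s=slopes(c,np.c_[u.ravel(),v.ravel()]);z=c["z_map"].reshape(-1,1)
    P=np.c_[s*z,z]@T[:3,:3].T+T[:3,3];P[z[:,0]==0]=np.nan
    return P.reshape(h,w,3)
def cap(name):
    st=manip.state();c=cams.capture(name);return c,campose(c,st)
E
python3 - <<'E'
from h import *
for n in ("scene","side"):
    c,T=cap(n);cv2.imwrite(f"pics/{n}0.png",c["image"]);print(n,T.round(3).tolist(),c["k1"],(c["z_map"]>0).mean(), np.array(c["intrinsics"])[0])
    np.savez(f"{n}0.npz",P=cloud(c,T),img=c["image"])
print(manip.state())
E
```

```text
pics
scene [[-0.599, 0.686, -0.414, 0.925], [0.801, 0.518, -0.3, 0.291], [0.009, -0.511, -0.86, 1.059], [0.0, 0.0, 0.0, 1.0]] -0.006659321129236031 0.9959481292517007 [424.08436782   0.         277.98090814]
side [[-0.957, -0.164, 0.238, 0.161], [-0.289, 0.513, -0.809, 1.125], [0.011, -0.843, -0.538, 0.887], [0.0, 0.0, 0.0, 1.0]] -0.0026239852489410016 0.9959311224489796 [438.6130605    0.         278.82876455]
{'clock': 0.1, 'joint_pos': array([-3.68787686e-02,  2.64674448e-01,  1.60525297e+00, -5.53719933e-07,
        1.27367947e+00, -3.69416267e-02]), 'joint_velocities': array([ 0.0012353 , -0.00163272, -0.00181432,  0.00015891,  0.00044664,
       -0.00020653]), 'tau': array([ 2.09863060e-04, -5.03614998e+01, -3.58072400e+01,  7.29403482e-02,
        2.32994242e-02, -8.27531630e-05]), 'tool_pos': array([6.74355279e-01, 3.60889394e-05, 2.37506378e-01]), 'tcp_rot': array([-2.22032764e+00, -2.22046757e+00,  2.15276119e-03]), 'contact_force': array([-0.23616149,  0.53954508, -0.29592274]), 'moment': array([ 0.01805434,  0.00862063, -0.01556853]), 'grasp_force': 0.0, 'gripper_width': 0.08831433815383692}
```

View pics/scene0.png

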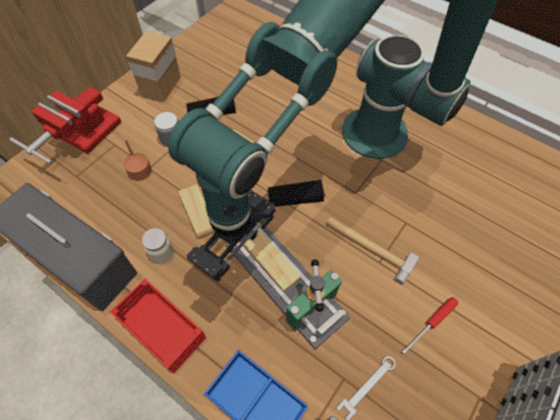

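View pics/side0.png

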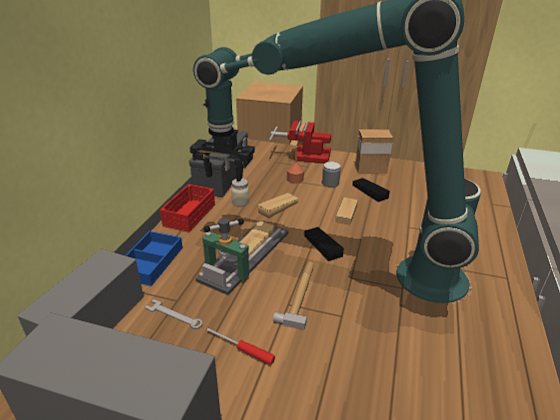

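Scene: press runs from (240,245) to its stop near (325,320), with the lower blank at (278,262), the bar at (318,283), and a pale block at (195,210) partly under the gripper. Side: two pale blocks at (278,205) and (346,209), bar at (224,226). Black blocks at (322,243) and (370,188) are not meant.

```bash
python3 - <<'E'
from h import *
for n,pts in (("side",[(278,205),(346,209),(322,243),(370,188),(224,226),(207,228),(241,221),(285,230),(214,282),(230,236),(262,238),(331,175),(295,175),(240,190)]),("scene",[(195,210),(278,262),(318,283),(314,264),(321,303),(255,235),(325,320),(295,193),(210,106)])):
    P=np.load(n+"0.npz")["P"]
    for u,v in pts: print(n,u,v,P[v,u].round(3))
E
```

```text
side 278 205 [ 0.562 -0.222  0.029]
side 346 209 [ 0.314 -0.278  0.025]
side 322 243 [ 0.354 -0.035  0.03 ]
side 370 188 [ 0.247 -0.463  0.028]
side 224 226 [0.601 0.181 0.186]
side 207 228 [0.643 0.204 0.185]
side 241 221 [0.565 0.142 0.186]
side 285 230 [ 0.498 -0.096  0.012]
side 214 282 [0.618 0.24  0.021]
side 230 236 [0.598 0.152 0.132]
side 262 238 [0.544 0.018 0.045]
side 331 175 [ 0.411 -0.473  0.056]
side 295 175 [ 0.559 -0.458  0.039]
side 240 190 [ 0.711 -0.219  0.07 ]
scene 195 210 [ 0.578 -0.249  0.027]
scene 278 262 [0.57  0.036 0.044]
scene 318 283 [0.61  0.172 0.195]
scene 314 264 [0.577 0.139 0.189]
scene 321 303 [0.639 0.2   0.183]
scene 255 235 [0.622 0.012 0.251]
scene 325 320 [0.613 0.214 0.013]
scene 295 193 [ 0.363 -0.057  0.029]
scene 210 106 [ 0.628 -0.05   0.602]
```

```bash
python3 - <<'E'
from h import *
import cv2
f=np.load("side0.npz");P=f["P"];hsv=cv2.cvtColor(f["img"],cv2.COLOR_BGR2HSV)
m=((P[...,2]>0.012)&(P[...,2]<0.075)&(P[...,0]>0.2)&(P[...,0]<1.2)&(abs(P[...,1])<0.8)).astype(np.uint8)
m=cv2.morphologyEx(m,cv2.MORPH_OPEN,np.ones((3,3)))
k,l,s,c=cv2.connectedComponentsWithStats(m)
for i in range(1,k):
    if s[i,4]>60:
        q=P[l==i];h=hsv[l==i]
        (cx,cy),wh,a=cv2.minAreaRect(q[:,:2].astype(np.float32))
        print(s[i],"ctr",round(cx,3),round(cy,3),np.round(wh,3),round(a),"zmax",np.percentile(q[:,2],[50,98]).round(3),"hsv",np.median(h,0))
E
```

```text
[297 145  33  16 457] ctr 0.548 -0.726 [0.157 0.132] 7 zmax [0.029 0.072] hsv [  1. 189. 103.]
[355 155  33  16 406] ctr 0.283 -0.659 [0.078 0.152] 74 zmax [0.044 0.073] hsv [ 15.  121.  115.5]
[287 165  17  16 227] ctr 0.567 -0.477 [0.071 0.051] 6 zmax [0.044 0.072] hsv [  9. 148. 145.]
[ 160  166   76   63 1848] ctr 0.867 -0.208 [0.434 0.13 ] 88 zmax [0.046 0.072] hsv [  1. 192. 100.]
[322 170  18  15 235] ctr 0.413 -0.484 [0.074 0.049] 14 zmax [0.043 0.073] hsv [15.  9. 77.]
[353 179  29  20 300] ctr 0.251 -0.484 [0.069 0.17 ] 50 zmax [0.025 0.035] hsv [101.  19.  26.]
[231 187  18  17 250] ctr 0.719 -0.227 [0.067 0.044] 18 zmax [0.047 0.071] hsv [ 20.  55. 132.]
[258 194  38  21 414] ctr 0.572 -0.25 [0.169 0.063] 62 zmax [0.026 0.035] hsv [ 17. 117. 194.]
[336 198  21  23 344] ctr 0.313 -0.286 [0.15  0.056] 89 zmax [0.027 0.031] hsv [ 17. 117. 197.]
[ 199  222   85   68 2004] ctr 0.581 0.072 [0.367 0.144] 74 zmax [0.033 0.067] hsv [15.5 22.  95. ]
[304 228  40  30 589] ctr 0.357 -0.06 [0.061 0.168] 44 zmax [0.026 0.036] hsv [105.  24.  22.]
[  93  232   89   95 1877] ctr 0.86 0.302 [0.127 0.43 ] 0 zmax [0.035 0.072] hsv [108. 166.  65.]
[273 262  40  65 748] ctr 0.386 0.198 [0.087 0.265] 8 zmax [0.022 0.027] hsv [ 16. 117. 170.]
[237 340  38  23 378] ctr 0.423 0.44 [0.025 0.104] 78 zmax [0.023 0.029] hsv [  1. 196. 190.]
```

```bash
cat >> h.py <<'E'
def rd(phi,tilt=None):
    y=np.array([np.cos(phi),np.sin(phi),0]);z=np.array([0,0,-1.]);x=np.cross(y,z)
    return R.from_matrix(np.c_[x,y,z]).as_rotvec()
def wl(phi): return (phi+np.pi/2)%np.pi-np.pi/2
E
python3 - <<'E'
from h import *
for i,p in enumerate([(0.575,0.04,0.40),(0.575,-0.25,0.36)]):
    manip.move_pose(p,rd(0));manip.dwell(0.3)
    c,T=cap("wrist");
    if i==0: print(c["T_tool_cam"])
    cv2.imwrite(f"pics/w{i}.png",c["image"]);np.savez(f"w{i}.npz",P=cloud(c,T),img=c["image"],T=T)
c,T=cap("scene");cv2.imwrite("pics/scene1.png",c["image"]);np.savez("scene1.npz",P=cloud(c,T),img=c["image"])
a=np.vstack([cv2.imread("pics/w0.png"),cv2.imread("pics/w1.png")]);cv2.imwrite("pics/ww.png",cv2.resize(np.hstack([a[:420],a[420:]]),(800,300)))
print(manip.state()["clock"],manip.state()["joint_pos"])
E
```

```text
[[-1.02756447e-03 -9.51086860e-01 -3.08921880e-01  8.04860988e-02]
 [ 9.99998902e-01 -6.47430129e-04 -1.33302650e-03 -1.00069086e-05]
 [ 1.06781865e-03 -3.08922910e-01  9.51086481e-01 -1.46742615e-01]
 [ 0.00000000e+00  0.00000000e+00  0.00000000e+00  1.00000000e+00]]
2.775 [-4.48674411e-01  1.23861357e-01  1.54954533e+00  1.97265945e-05
  1.46784577e+00 -4.49781829e-01]
```

View pics/ww.png

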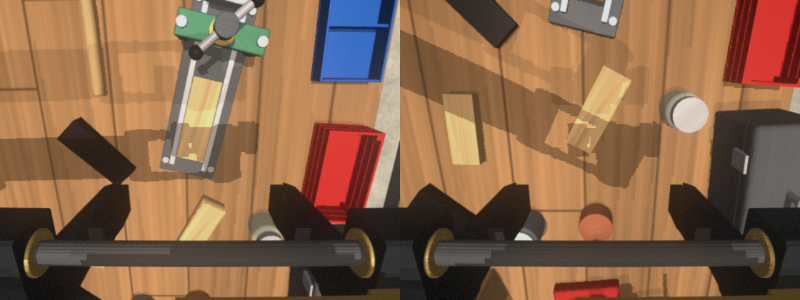

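Left (wrist over press): lower blank at (203,115), bridge at (222,38), bar balls at (196,50) and (255,0). Right: loose blank at (600,108), offcut at (462,128), jar at (686,112), oil can (595,222).

```bash
cat > m.py <<'E'
from h import *
def rect(q):
    (cx,cy),(w,h),a=cv2.minAreaRect(q[:,:2].astype(np.float32))
    if w<h: w,h,a=h,w,a+90
    return np.array([cx,cy]),w,h,wl(np.radians(a))
def comp(m,seed):
    k,l,s,c=cv2.connectedComponentsWithStats(m.astype(np.uint8));d=[np.hypot(*(c[i]-seed)) if s[i,4]>80 else 1e9 for i in range(1,k)];return l==1+int(np.argmin(d))
def slope(q,ctr,ang):
    ax=np.array([np.cos(ang),np.sin(ang)]);t=(q[:,:2]-ctr)@ax
    return np.polyfit(t,q[:,2],1)
def near(P,c,r): return np.hypot(P[...,0]-c[0],P[...,1]-c[1])<r
E
python3 - <<'E'
from m import *
f=np.load("w1.npz");P=f["P"];img=f["img"]
hsv=cv2.cvtColor(img,cv2.COLOR_BGR2HSV)
m=near(P,(0.572,-0.25),0.11)&(P[...,2]>0.014)&(P[...,2]<.05)
q=P[m];print("upper",rect(q),"n",len(q)); c,w,h,a=rect(q)
ax=np.array([np.cos(a),np.sin(a)]);t=(q[:,:2]-c)@ax;s=(q[:,:2]-c)@[-ax[1],ax[0]]
k=(abs(t)<.07)&(abs(s)<.022);print("slope",slope(q[k],c,a))
print("bench z",np.nanmedian(P[near(P,(0.45,-0.2),0.03)][:,2]))
for n in ("jar",(0.719,-.235)),("offcut",(0.313,-.286)):
    k=near(P,n[1],0.1)&(P[...,2]>0.014);print(n[0],rect(P[k]),P[k][:,2].max())
f=np.load("w0.npz");P=f["P"];img=f["img"];hsv=cv2.cvtColor(img,cv2.COLOR_BGR2HSV)
Z=P[...,2]
reg=near(P,(0.59,0.08),0.26)
q=P[reg&(Z>.112)&(Z<.127)&(hsv[...,0]>60)&(hsv[...,0]<95)&(hsv[...,1]>100)];print("bridge",rect(q),np.median(q[:,2]),len(q))
q=P[reg&(Z>.165)&(Z<.2)];print("bar",rect(q),len(q),np.percentile(q[:,2],[5,50,95]))
wood=reg&(hsv[...,0]<28)&(hsv[...,1]>60)&(Z>.03)&(Z<.06)
wood=cv2.morphologyEx(wood.astype(np.uint8),cv2.MORPH_OPEN,np.ones((3,3)))>0
q=P[wood];print("lower",rect(q),len(q));c,w,h,a=rect(q);print(slope(q,c,a))
q=P[reg&(Z>.008)&(Z<.03)];print("bed",rect(q))
# guides
g=P[reg&(Z>.0215)&(Z<.029)&(hsv[...,1]<60)];print("guides",rect(g),len(g))
E
```

```text
upper (array([ 0.56949204, -0.25350809]), 0.16067369282245636, 0.05621903017163277, np.float64(1.0897673822731875)) n 5064
slope [0.08499553 0.02991014]
bench z 0.000923196324086939
jar (array([ 0.71830755, -0.24669756]), 0.19813302159309387, 0.10631003230810165, np.float64(0.016380210249695937)) 0.45412033046579386
offcut (array([ 0.31221458, -0.2886368 ]), 0.13990387320518494, 0.057751163840293884, np.float64(1.5361805589460467)) 0.03366379375635742
bridge (array([0., 0.]), 0.0, 0.0, np.float64(0.0)) nan 0
bar (array([0.60626364, 0.16517642]), 0.11359476298093796, 0.031146572902798653, np.float64(0.8053732031535876)) 2436 [0.18195715 0.18847723 0.19670377]
lower (array([ 0.60326195, -0.02756488]), 0.4360441267490387, 0.25823700428009033, np.float64(0.519524638473182)) 4926
[-0.00967148  0.04440743]
bed (array([0.59271282, 0.02662587]), 0.4898545742034912, 0.41273605823516846, np.float64(0.004595323992229172))
guides (array([0.65641487, 0.05233009]), 0.3320285975933075, 0.2624698281288147, np.float64(1.348447942119745)) 2683
  return _methods._mean(a, axis=axis, dtype=dtype,
  ret = ret.dtype.type(ret / rcount)
```

```bash
python3 - <<'E'
from m import *
f=np.load("w0.npz");P=f["P"];img=f["img"];hsv=cv2.cvtColor(img,cv2.COLOR_BGR2HSV);Z=P[...,2]
s=1.4 # view->pix
print(hsv[int(38*s)-0,int(190*s)],P[int(20*s),int(190*s)],P[int(38*s),int(255*s)])
g=(hsv[...,0]>45)&(hsv[...,0]<95)&(hsv[...,1]>70)
g2=g&(Z>.112)&(Z<.135)&near(P,(.6,.16),.12)
print("bridge",g2.sum(),rect(P[g2]),np.median(P[g2][:,2]))
wood=(hsv[...,0]<28)&(hsv[...,1]>60)&(Z>.03)&(Z<.06)&near(P,(.57,.03),.13)
w=comp(wood,(203*s,115*s));q=P[w];c,W,H,a=rect(q);print("lower",c,W,H,a,slope(q,c,a),len(q))
bed=(Z>.008)&(Z<.062)&near(P,(.56,.02),.19)
b=comp(bed,(203*s,120*s));print("bed",rect(P[b]))
# guides: grey points z .02-.03 inside bed, cross-section profile in lower's frame
ax=np.array([np.cos(a),np.sin(a)]);n=np.array([-ax[1],ax[0]])
q=P[b];t=(q[:,:2]-c)@ax;u=(q[:,:2]-c)@n
for t0 in (-.13,-.1,-.06,0,.05,.1):
    k=abs(t-t0)<.006;r=[]
    for lo,hi in ((-.05,-.015),(.015,.05)):
        kk=k&(u>lo)&(u<hi)&(q[:,2]>.0205)&(q[:,2]<.03);r+=[kk.sum(),u[kk].min().round(4) if kk.any() else None,u[kk].max().round(4) if kk.any() else None]
    ke=k&(abs(u)<.08);print(t0,r,"bed edges",u[ke].min().round(4),u[ke].max().round(4))
print("bed t range",t[abs(u)<.04].min(),t[abs(u)<.04].max())
E
```

```text
[59 66 89] [0.56020603 0.18304407 0.12230497] [0.65812114 0.15831319 0.12230796]
bridge 2994 (array([0.60763347, 0.16682096]), 0.14018535614013672, 0.039172254502773285, np.float64(-0.23151804778245832)) 0.12256918281254867
lower [0.57127714 0.01499927] 0.1603182554244995 0.05609143152832985 1.343562772574158 [-0.09028246  0.04488995] 4430
bed (array([0.57276839, 0.02175887]), 0.2714153528213501, 0.13984112441539764, np.float64(1.3414893685074771))
-0.13 [np.int64(0), None, None, np.int64(0), None, None] bed edges -0.0591 0.0597
-0.1 [np.int64(72), np.float64(-0.05), np.float64(-0.0309), np.int64(78), np.float64(0.03), np.float64(0.0499)] bed edges -0.0603 0.0596
-0.06 [np.int64(53), np.float64(-0.0409), np.float64(-0.031), np.int64(52), np.float64(0.03), np.float64(0.0399)] bed edges -0.06 0.0594
0 [np.int64(59), np.float64(-0.0412), np.float64(-0.031), np.int64(60), np.float64(0.0299), np.float64(0.0398)] bed edges -0.0604 0.0591
0.05 [np.int64(62), np.float64(-0.0411), np.float64(-0.0311), np.int64(62), np.float64(0.0298), np.float64(0.0399)] bed edges -0.0606 0.0594
0.1 [np.int64(68), np.float64(-0.0415), np.float64(-0.0312), np.int64(68), np.float64(0.0299), np.float64(0.0398)] bed edges -0.0606 0.0592
bed t range -0.12884195612649949 0.14239551820201593
```

```bash
python3 - <<'E'
from h import *
a=1.0898;ax=np.array([np.cos(a),np.sin(a)]);c=np.array([.5695,-.2535])-.015*ax
rot=rd(a-np.pi/2)
manip.move_pose([*c,.13],rot)
manip.move_linear([*c,.006],rate=.12)
s=manip.state();print(s["tool_pos"],s["contact_force"])
manip.set_gripper(.04,force=35)
s=manip.state();print(s["gripper_width"],s["grasp_force"],s["tool_pos"])
manip.move_linear([*c,.16],rate=.15)
s=manip.state();print(s["gripper_width"],s["grasp_force"],s["contact_force"],s["moment"],s["clock"])
c,T=cap("wrist");cv2.imwrite("pics/w2.png",c["image"])
E
```

```text
[ 0.5634135  -0.26722821  0.00698781] [-0.75802113  0.87505936  0.41803807]
0.05561892923836881 34.998820004984736 [ 0.56278735 -0.26692816  0.00629278]
0.05545628855161738 34.99876999296248 [-0.11306653  0.79504284 -1.95193609] [-0.05504236  0.04043134  0.05374547] 6.6333
```

View pics/w2.png

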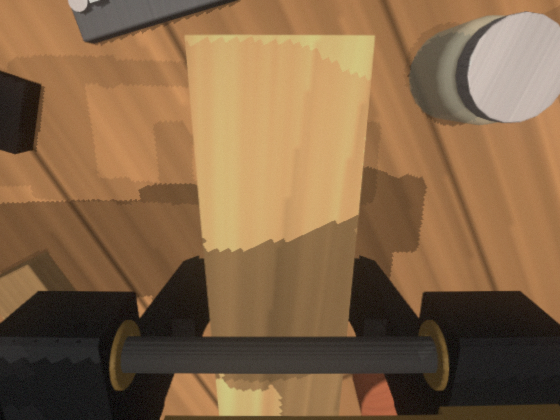

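The blank is held squarely, thick end up in the picture (top edge at row 38, columns 187–374). Now the placing.

```bash
python3 - <<'E'
from h import *
f=1.342;al=np.arctan2(14,160)
F=np.array([np.cos(f),np.sin(f),0]);zz=np.array([0,0,1.])
n=np.sin(al)*F+np.cos(al)*zz;x=np.cos(al)*F-np.sin(al)*zz;y=np.cross(-n,x)
rot=R.from_matrix(np.c_[x,y,-n]).as_rotvec()
U=np.array([.5713,.0150,.0445])-.0013*F
t=U+n*.0063-.015*x
manip.move_linear([.555,-.10,.16],rate=.2)
manip.move_pose(t+[0,0,.07],rot)
manip.move_linear(t+[0,0,.005],rate=.08)
manip.dwell(.2);f0=manip.state()["contact_force"]
for k in range(8):
    manip.move_linear(t+[0,0,.004-.001*k],rate=.02);s=manip.state();d=(s["contact_force"]-f0)[2];print(k,s["tool_pos"]-t,d.round(2))
    if d>3: break
manip.set_gripper(.075);manip.dwell(.3)
s=manip.state();print(s["contact_force"],s["grasp_force"],s["clock"])
b=s["tool_pos"]
manip.move_linear(b+[0,0,.05],rate=.1)
manip.move_linear(b+np.array([0,0,.15])-.10*F,rate=.2)
manip.dwell(.2)
c,T=cap("wrist");cv2.imwrite("pics/w3.png",c["image"]);np.savez("w3.npz",P=cloud(c,T),img=c["image"],T=T)
E
```

```text
0 [-7.14288665e-06  1.53469675e-05  4.10007480e-03] -0.48
1 [-1.21234131e-04 -1.75172092e-05  2.87177381e-03] -0.74
2 [-1.07922938e-04 -4.71504768e-07  1.85856253e-03] 0.01
3 [-6.01658235e-05  1.16401345e-06  9.15354308e-04] 0.39
4 [-6.56872367e-05 -1.60502110e-06 -8.83917730e-05] -0.6
5 [ 1.44797764e-04 -1.85879204e-05 -4.20381599e-04] 4.86
[-0.49357554  1.28474096  0.20963092] 0.0 11.6167
```

View pics/w3.png

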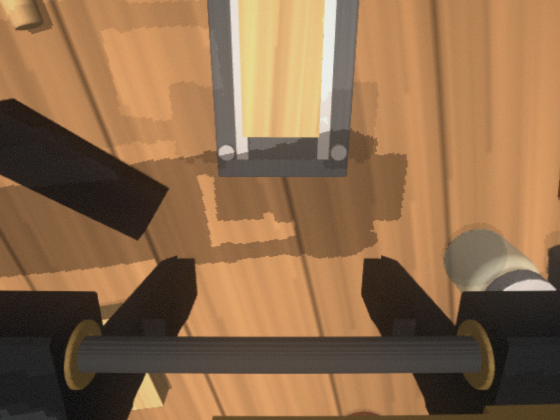

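```bash
cat > push.py <<'E'
from m import *
f=1.341;F=np.array([np.cos(f),np.sin(f),0]);zz=np.array([0,0,1.])
S=np.array([.6076,.1668,0])+.055*F
al=np.radians(10);y=np.cos(al)*F+np.sin(al)*zz;z=np.sin(al)*F-np.cos(al)*zz
rot=R.from_matrix(np.c_[np.cross(y,z),y,z]).as_rotvec()
tcp=lambda d,h:S-d*F+[0,0,h]-.0615*y   # d = leading tip corner's distance before the stop, h its height
E
python3 - <<'E'
from push import *
d=np.load("w3.npz");P=d["P"]
L=np.array([.5713,.0150]);q=P[near(P,L,.12)];q=q[q[:,2]>.055];t=(q[:,:2]-L)@F[:2];u=(q[:,:2]-L)@[-F[1],F[0]]
print("upper t min/max",np.percentile(t,[.5,99.5]),"u",np.percentile(u,[1,99]),"z",np.percentile(q[:,2],[5,50,95]))
manip.set_gripper(.088)
manip.move_pose(tcp(.330,.15),rot)
manip.move_linear(tcp(.330,.045),rate=.12)
manip.dwell(.2);f0=manip.state()["contact_force"]
manip.move_linear(tcp(.280,.045),rate=.05);print((manip.state()["contact_force"]-f0)@F)
manip.move_linear(tcp(.170,.045),rate=.06);print((manip.state()["contact_force"]-f0)@F)
for k in range(14):
    manip.move_linear(tcp(.168-.0015*k,.045),rate=.03);g=(manip.state()["contact_force"]-f0);print(round(.168-.0015*k,4),g.round(1))
    if g@F<-12: break
print(manip.state()["clock"])
manip.move_linear(tcp(.22,.045),rate=.15)
manip.move_linear(tcp(.28,.20),rate=.25)
for n in ("side","scene"):
    c,T=cap(n);cv2.imwrite(f"pics/{n}2.png",c["image"]);np.savez(n+"2.npz",P=cloud(c,T),img=c["image"])
a=cv2.imread("pics/side2.png")[170:320,150:350];b=cv2.imread("pics/scene2.png")[210:360,220:420]
cv2.imwrite("pics/pair.png",np.hstack([cv2.resize(a,(400,300)),cv2.resize(b,(400,300))]))
E
```

```text
upper t min/max [-0.11150173  0.00863159] u [-0.05830033  0.05980897] z [0.07331841 0.27673653 0.28692798]
-1.6951535067034027
-3.2933975392228425
0.168 [-0.3 -3.4  2. ]
0.1665 [-0.2 -3.4  1.5]
0.165 [-0.3 -3.6  1.3]
0.1635 [ 0.1 -3.6  1.3]
0.162 [ 0.7 -3.9  0.8]
0.1605 [-0.2 -3.9  2.4]
0.159 [-0.4 -3.3  0.6]
0.1575 [-0.6 -4.4  2.4]
0.156 [-0.3 -5.   1.5]
0.1545 [-2.  -9.3  4. ]
0.153 [ -4.1 -15.6   4.7]
22.5917
```

View pics/pair.png

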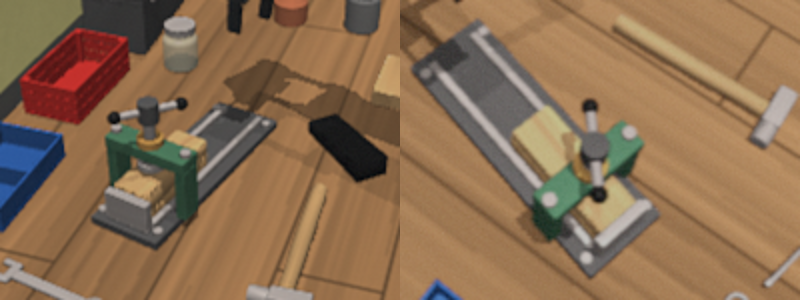

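The pair sits under the bridge against the stop (side crop: front end at the stop near (140,190); scene crop: gap to the stop near (625,225)). I'll measure where the upper blank's ends lie relative to the stop.

```bash
python3 - <<'E'
from push import *
for n in ("side2","scene2"):
    d=np.load(n+".npz");P=d["P"].reshape(-1,3)
    h=cv2.cvtColor(d["img"],cv2.COLOR_BGR2HSV).reshape(-1,3)
    t=(P-S)@F;u=(P-S)@np.array([-F[1],F[0],0])
    w=(h[:,0]<28)&(h[:,1]>70)&(abs(u)<.04)&(t>-.3)&(t<.03)
    top=w&(P[:,2]>.068)&(P[:,2]<.082)
    print(n,"upper t",np.percentile(t[top],[1,5,95,99]).round(4),"u",np.percentile(u[top],[1,99]).round(4),"z",np.median(P[top,2]),top.sum())
    low=w&(P[:,2]>.022)&(P[:,2]<.048)&(t<-.1);print(" lower rear",low.sum(),np.percentile(t[low],[2,50,98]).round(4) if low.any() else "")
    up=w&(P[:,2]>.056)&(P[:,2]<.068)&(t<-.1);print(" upper rear face",up.sum(),np.percentile(t[up],[2,50,98]).round(4) if up.any() else "")
    st=(~w)&(abs(u)<.03)&(abs(P[:,2]-.065)<.002)&(t>-.02)&(t<.03);print(" stop top t",np.percentile(t[st],[2,50,98]).round(4) if st.any() else "",st.sum())
    b=(P[:,2]>.17)&(P[:,2]<.2)&(np.hypot(P[:,0]-.6076,P[:,1]-.1668)<.07);print(" bar",rect(P[b]),np.percentile(P[b,2],[10,50,95]).round(4))
E
```

```text
side2 upper t [-0.1559 -0.1518  0.0014  0.0039] u [-0.0282  0.0291] z 0.07144463027012826 329
 lower rear 29 [-0.1816 -0.147  -0.1327]
 upper rear face 17 [-0.1609 -0.1507 -0.135 ]
 stop top t [0.0003 0.0109 0.0191] 56
 bar (array([0.60788393, 0.17070411]), 0.1180441752076149, 0.03377847000956535, np.float64(0.5427351193481451)) [0.1747 0.1829 0.1947]
scene2 upper t [-0.1563 -0.1515 -0.0024  0.0015] u [-0.0286  0.027 ] z 0.0718613565171553 973
 lower rear 55 [-0.1566 -0.1272 -0.102 ]
 upper rear face 35 [-0.1571 -0.1297 -0.1022]
 stop top t [0.0024 0.0085 0.0159] 108
 bar (array([0.60917485, 0.16760878]), 0.1182669848203659, 0.031131582334637642, np.float64(0.8125825133824867)) [0.1803 0.1863 0.1959]
```

```bash
cat > turn.py <<'E'
from h import *
C=np.array([.6082,.1680])
def joints(z,phi):
    q=np.array(inverse_kinematics([*C,z],rd(.8)));q[5]=q[0]-phi;return q
def stroke(a,b,step,lim):
    manip.set_joints(joints(.26,a));manip.set_joints(joints(.152,a))
    manip.dwell(.15);s=manip.state();m0=s["moment"][2];f0=s["contact_force"]
    print("at",s["tool_pos"].round(4),(s["contact_force"]).round(1))
    phi=a
    while phi>b+1e-6:
        phi=max(b,phi-step);manip.set_joints(joints(.152,phi));s=manip.state()
        m=s["moment"][2]-m0;print(round(phi,2),"m",m.round(2),"F",(s["contact_force"]-f0).round(1),"t",round(s["clock"],1))
        if abs(m)>lim: break
    return phi
E
python3 - <<'E'
from turn import *
manip.set_gripper(.076)
manip.move_linear(manip.state()["tool_pos"]+[0,0,.09],rate=.3)
print(joints(.26,2.37))
stroke(2.37,-2.15,.75,1.2)
manip.set_joints(joints(.26,-2.15))
c,T=cap("scene");P=cloud(c,T);b=(P[...,2]>.165)&(P[...,2]<.193)&(np.hypot(P[...,0]-C[0],P[...,1]-C[1])<.07)
from m import rect
print(rect(P[b]));cv2.imwrite("pics/bar1.png",cv2.resize(c["image"][210:360,220:420],(800,600)))
E
```

```text
[ 2.30031761e-01  1.69278867e-01  1.67855731e+00 -4.44089210e-16
  1.29375648e+00 -2.13996824e+00]
at [0.6107 0.1679 0.1556] [-0.2  0.3 -0. ]
1.62 m -0.02 F [-0.2 -1.   1. ] t 27.5
0.87 m -0.05 F [ 1.4 -1.3 -1.8] t 28.2
0.12 m 0.04 F [ 1.7 -2.4 -2.1] t 29.0
-0.63 m 0.01 F [-1.3 -0.9 -1.1] t 29.7
-1.38 m -0.05 F [ 0.6 -0.2 -0.8] t 30.5
-2.13 m -0.01 F [ 2.4 -0.6 -1.1] t 31.2
-2.15 m 0.09 F [ 2.7 -0.6 -0.6] t 31.5
(array([0.61522716, 0.16789554]), 0.1096644178032875, 0.024476615712046623, np.float64(0.6579136407007642))
```

View pics/bar1.png

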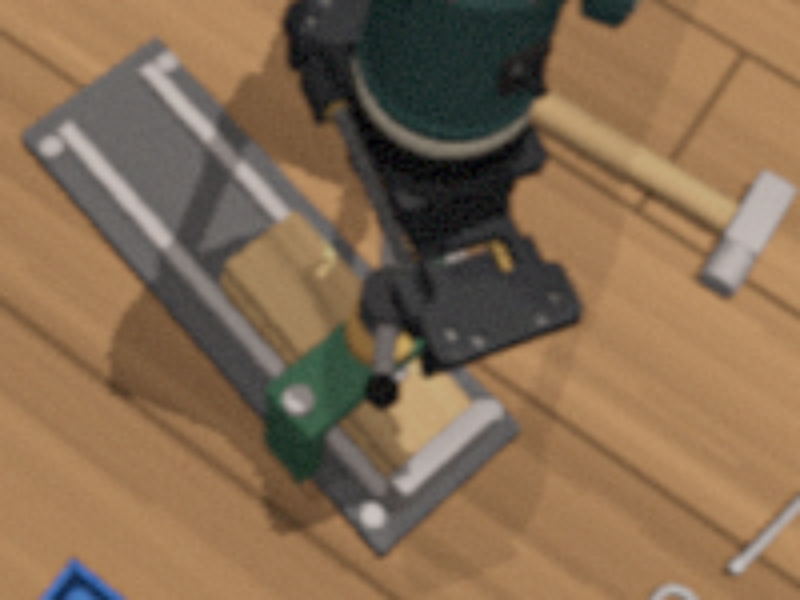

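The near ball is at (382,388) and the hub at (385,300); the bar looks about half a turn on. I'll check that it sank.

```bash
python3 - <<'E'
from turn import *
from m import rect
def rep(P,C0=C):
    b=(P[...,2]>.155)&(P[...,2]<.2)&(np.hypot(P[...,0]-C0[0],P[...,1]-C0[1])<.066);q=P[b]
    hub=q[np.hypot(*(q[:,:2]-C0).T)<.013]
    print(len(q),rect(q),"hub top",np.percentile(hub[:,2],[50,90]).round(4))
for n in ("w0.npz","scene2.npz","side2.npz"): rep(np.load(n)["P"])
manip.set_joints(joints(.32,2.2));
for n in ("scene","side"): rep(cloud(*cap(n)))
print(manip.state()["clock"],manip.state()["tool_pos"])
E
```

```text
2438 (array([0.60626364, 0.16517642]), 0.11359476298093796, 0.031146572902798653, np.float64(0.8053732031535876)) hub top [0.1958 0.1969]
459 (array([0.60917485, 0.16760878]), 0.1182669848203659, 0.031131582334637642, np.float64(0.8125825133824867)) hub top [0.1937 0.196 ]
301 (array([0.60788393, 0.17070411]), 0.1180441752076149, 0.03377847000956535, np.float64(0.5427351193481451)) hub top [0.1929 0.1956]
450 (array([0.60973686, 0.16749212]), 0.11695130169391632, 0.0302434079349041, np.float64(0.6684654178347942)) hub top [0.1899 0.1917]
297 (array([0.60930693, 0.1693953 ]), 0.11496610194444656, 0.0351819209754467, np.float64(0.42219355748183807)) hub top [0.1894 0.1911]
35.7333 [0.60817897 0.16800224 0.31996763]
```

```bash
python3 - <<'E'
from turn import *
stroke(1.65,-2.15,1.9,1.0)
manip.set_joints(joints(.215,-2.15))
stroke(1.6,-2.15,.3,.5)
E
```

```text
at [0.6108 0.1686 0.1559] [ 0.4 -1.1  0.7]
-0.25 m 0.13 F [ 1.8 -3.3 -2.5] t 38.6
-2.15 m 0.15 F [ 3.2  0.8 -2.6] t 40.3
at [0.6106 0.1686 0.1555] [-0.1  0.2  0.8]
1.3 m 0.03 F [-0.5  0.1 -0.4] t 44.8
1.0 m 0.08 F [ 0.2 -0.5 -1.2] t 45.2
0.7 m 0.07 F [-0.4 -0.5 -0.1] t 45.6
0.4 m 0.04 F [ 0.3 -0.9 -1.8] t 46.0
0.1 m 0.09 F [ 0.8 -1.5 -1.6] t 46.4
-0.2 m 0.1 F [-1.1 -1.4 -1.2] t 46.8
-0.5 m 0.1 F [-0.8 -1.1 -2.1] t 47.2
-0.8 m 0.11 F [-0.4 -0.6 -1.4] t 47.6
-1.1 m 0.04 F [-0.3  0.4 -0.7] t 48.0
-1.4 m 1.24 F [-0.2  0.3 -2.1] t 48.4
```

Moment jumped to 1.24 N m, the hard stop. Back off, check, hand in.

```bash
python3 - <<'E'
from turn import *
from push import S,F
from m import rect
manip.set_joints(joints(.152,-1.1));manip.set_joints(joints(.30,-1.1))
manip.dwell(.2)
c,T=cap("scene");P=cloud(c,T).reshape(-1,3);h=cv2.cvtColor(c["image"],cv2.COLOR_BGR2HSV).reshape(-1,3)
q=P[(P[:,2]>.15)&(P[:,2]<.19)&(np.hypot(*(P[:,:2]-C).T)<.066)];hub=q[np.hypot(*(q[:,:2]-C).T)<.013]
print(rect(q),"hub",np.percentile(hub[:,2],[50,90]))
t=(P-S)@F;u=(P-S)@np.array([-F[1],F[0],0]);w=(h[:,0]<28)&(h[:,1]>70)&(abs(u)<.04)&(t>-.3)&(t<.03)&(P[:,2]>.066)&(P[:,2]<.082)
print(np.percentile(t[w],[1,99]),np.percentile(u[w],[1,99]),manip.state()["clock"],manip.state()["contact_force"])
cv2.imwrite("pics/end.png",cv2.resize(c["image"][210:360,220:420],(800,600)))
E
```

```text
(array([0.60967016, 0.16841751]), 0.11707352101802826, 0.03155682608485222, np.float64(1.2208674790447906)) hub [0.18302332 0.18511377]
[-0.15637915  0.00172218] [-0.02855067  0.02553861] 49.65 [ 0.53040418 -0.69856448  0.74142892]
```

View pics/end.png

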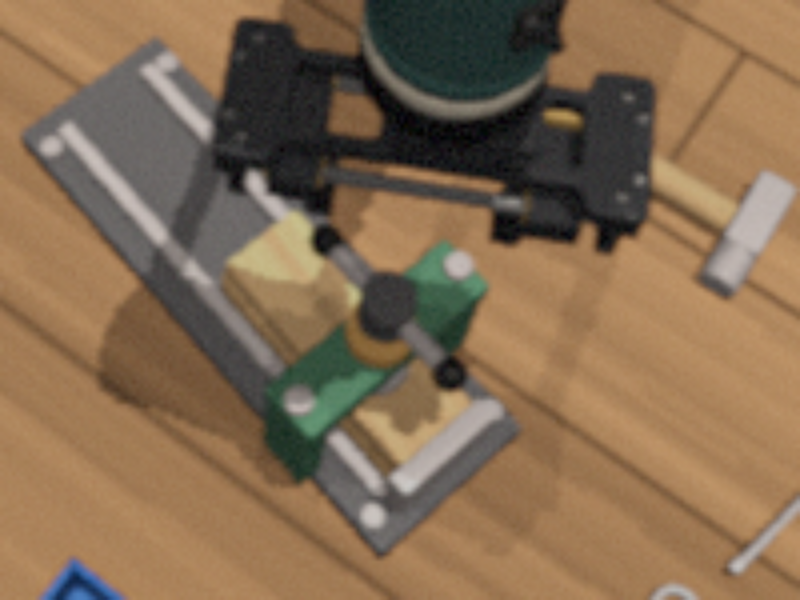

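The bar's balls are at (325,238) and (450,373), and the hub height matches tight. One brief re-push confirms the stop before hand-in.

```bash
python3 - <<'E'
from turn import *
p=stroke(-1.15,-1.7,.08,1.6)
manip.set_joints(joints(.152,p+.3));manip.set_joints(joints(.30,p+.3))
c,T=cap("scene");print(manip.state()["clock"])
P=onplane(c,T,np.array([[301.25,269.5],[332.5,303.25]]),.168);d=P[1]-P[0];print(P,np.arctan2(d[1],d[0]),np.hypot(*d[:2]))
E
```

```text
at [0.6109 0.1686 0.156 ] [-0.6  1.1  0.7]
-1.23 m -0.03 F [-0.  -1.2 -0.9] t 50.8
-1.31 m -0.03 F [-0.2 -1.5  0. ] t 51.1
-1.39 m 0.58 F [ 0.3 -0.8  1.4] t 51.3
-1.47 m 9.5 F [-0.7 -2.1  2.2] t 51.6
52.675
[[0.5964757  0.11985213 0.168     ]
 [0.61956971 0.21854178 0.168     ]] 1.3409261162731743 0.10135570827658745
```

```bash
python3 -c "
from cell import order
print(order.close_job())"
```

```text
the job is handed in; nothing more can be done
None
```

I laid the loose blank end for end on the lower one, slid the pair against the end stop, turned the screw to its hard stop, and handed the job in at about 53 s; no verdict was returned.

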